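# Grade mixed railing balls on the sorting bed and pull out the catch drawer

### The arm

A 6-joint arm with a two-finger parallel gripper is mounted at the origin on the work surface. World frame = base frame: x ahead of the robot, y to its left, z up, the work surface at z = 0. Lengths are in mm, angles in rad, forces in N, time in s.
With the tool pointing down it reaches from about 350 to 875 mm from the base axis. Payload 4.2 kg.
Tool frame: the origin (TCP) lies midway between the tips of the shut fingers; the grasp point (between the pads) lies 19 mm behind it; z points along the fingers, y is the line along which they close (so a half turn about z gives the same grasp; the last joint's range is limited). The gripper opens to 85 mm and grips with 20 to 120 N. Pads are 22 mm wide; open, the fingers measure 114 mm over their backs; the gripper's body (76 mm by 85 mm) begins 54 mm behind the grasp point. The pads swing forward as they close: fully open they stand 13 mm farther back than shut.
Start: joints at [-0.918, 0.385, 0.008, 0, -1.194, -0.259], TCP at [239.826, -577.133, 231.312] pointing down, gripper open.
Joint ranges: [-3.14, 3.14], [-1.21, 2.06], [-1.07, 1.41], [-3.16, 2.05], [-2.99, -0.16], [-3.1, 3.1]. Speed limits (rad/s): [2.79, 2.79, 3.14, 3.14, 3.14, 3.14].

### API

Orientations are given as a unit quaternion [x, y, z, w].
In Python, from bench import read_state, get_image, job_done gives the robot as it stands.
- The arm moves only by the tool servo_tool, never from a script. Its arguments are lists of equal length, an entry for each row: "rotation": the turn, a rotation vector about the world's x, y, z scaled (see below), a list of three; "slide": the shift along the world's x, y, z scaled (see below), a list of three; "grip": the opening, from -1 (shut) to 1 (fully open). In form: {"rotation": [[rx, ry, rz], ...], "slide": [[tx, ty, tz], ...], "grip": [grip, ...]}. A call has 1 to 8 rows; each row is the pose to reach, as a shift and turn from the pose commanded when the call began, turning the shorter way round; what a row does not reach only later rows make up. The controller multiplies each number of a shift by 0.2 m and each number of a turn by 360 degrees. A row lasts 1/8 s, in which the tool goes at most 62.5 mm and 10.7 degrees, less where a joint would pass 70% of its speed; a pose out of reach is approached as far as the arm can. A call with a number of a shift or a turn outside -1 to 1 is refused whole. A call with a gripper value outside its range is refused whole. The fingers move at their own pace and stop on an object; the grip force is fixed at half the most. Time passes only in rows, so rows that repeat a pose let the fingers close. It gives the time, the measured TCP pose, the force, the opening and the grip force at its end, in the units of the state.
- read_state(): the state, without advancing time (a new reading comes with each control period).
- get_image(name): name is "side" or "top"; returns a dict with "image" (384x512x3 uint8, red, green, blue), "depth" (384x512 float32, mm along the optical axis (not along the pixel's ray), 0 where there is no reading), "camera_matrix" (3x3 intrinsics, pixels), "k1" (the pictures are not rectified: a ray, as slopes to the right and down, at radius r is drawn at 1 + k1 r^2 times it, then the intrinsics apply), "rvec" (rotation vector, rad) and "tvec" (3), from world to camera coordinates, as OpenCV has them. Camera axes: x right, y down, z forward; pixel columns grow to the right and rows downward; lengths in mm; the calibration is good to about 2 mm. A picture is of the moment at which its call begins.
- job_done(): hands the job in; it is judged then, once.
The state is a dict: "clock": time; "joints": joint angles; "joint_vel": joint speeds; "joint_efforts": joint torques, N m; "position": TCP position; "ee_rot": TCP orientation; "contact_force": force on the tool from outside, world axes, zero at the start; "wrist_torque": the same for the moment, N m; "gripper_width": finger opening in mm; "grasp_force": force on a finger pad.
Only numpy, scipy, OpenCV 4.12 (cv2) and the standard library are available. Lean on these libraries where they do the work, as an engineer would, in place of code of your own. Each camera call takes 0.05 s, during which the arm holds its last target. There are 200 camera calls.

### The job

Sort the mixed steel railing balls: with the catch drawer shut, lift the blue feed pan by its handle and tip it smoothly so that all six balls roll down the sloped bed and drop into their own lanes of the drawer by size. Lower the empty pan gently back onto its rest, without letting it drop. Once the balls lie in their lanes, pull the drawer all the way out by its handle, so that the sorted balls can be taken, and leave the other things on the bench alone.

Things in the scene. Friction and masses are not known exactly. Their poses are not given: they have to be found in the camera images.
- grader: Ball grader fixed on the bench: dark red frame; sloped sheet-steel bed with two parallel V runs, each 105 wide, 255 long, falling 12 degrees. Origin on the bench, z up, +y up the slope from drawer handle to feed pan (balls roll along -y). In its y: bed head +52 mm; narrow slots 0 to -100 drop small balls; wide slots to -205 drop medium; large roll off the end. Bed walls 247 high at head, 193 at end.
- pan (a joint): Blue feed pan 230 long, 222 wide, sides 50 high, rear wall 60, a rib along its middle; open at its -y end and pivoted there at the bed head. In rad: 0 on its rest (floor level, balls stay put), at most 0.7 with the rear lifted; balls roll out from 0.03 to 0.08; lifted steadily to 0.3 in 3 to 8 s it empties. Falls back if let go. Loaded 1.9 kg; about 8 N at the handle.
- pan_hinge (a point): Pivot of the pan, mid-width; the pivot axis is the grader's x axis. 54 mm up-slope of the grader's origin, 206 mm above the bench.
- pan_handle (a point): Middle of the red grip of the bow handle on the pan's rear wall: a round bar 12 mm thick, 110 long along the grader's x axis, 40 mm out from the wall (34 mm free between), 274 mm from the pivot and 250 mm above the bench when the pan rests. It turns about the pivot with the pan.
- drawer (a joint): Grey catch drawer under the bed, 376 long, 221 wide, walls 90 to 95 high, with three lanes in a row (small nearest the pan, medium, large next to the handle). In m: 0 shut, 0.14 fully out at its stop; slides along the grader's -y; needs about 7 N to move and stays where it is left. Falling balls may nudge it out up to 15 mm.
- drawer_handle (a point): Middle of the red grip of the bow handle on the drawer's low-end (-y) face: a round bar 12 mm thick, 110 long along the grader's x axis, 40 mm out from the face (34 mm free between), 88 mm above the bench. Moves with the drawer. Frame axes as the grader's.
- lane_small (a point): Middle of the small-ball lane, on its floor, 12 mm above the bench (floors fall 6 mm to the sides). Lane 145 mm along y, 215 along x. Its point frame is the drawer's: y points up-slope towards the pan, z up.
- lane_medium (a point): Middle of the medium-ball lane, on its floor. Lane 103 mm along y, 215 along x; dividers 90 to 104 high. Its point frame is the drawer's: y points up-slope towards the pan, z up.
- lane_large (a point): Middle of the large-ball lane, on its floor. Lane 117 mm along y, 215 along x. Its point frame is the drawer's: y points up-slope towards the pan, z up.
- small_a_center (a point): Centre of a hollow bare-steel railing ball, 60 mm across, about 0.1 kg (small size); at the start it lies in the feed pan, which holds two files of three balls in mixed order.
- medium_a_center (a point): Centre of a hollow bare-steel railing ball, 80 mm across, about 0.19 kg (medium size); at the start it lies in the feed pan, which holds two files of three balls in mixed order.
- small_b_center (a point): Centre of a hollow bare-steel railing ball, 60 mm across, about 0.1 kg (small size); at the start it lies in the feed pan, which holds two files of three balls in mixed order.
- medium_b_center (a point): Centre of a hollow bare-steel railing ball, 80 mm across, about 0.19 kg (medium size); at the start it lies in the feed pan, which holds two files of three balls in mixed order.
- large_a_center (a point): Centre of a hollow bare-steel railing ball, 100 mm across, about 0.3 kg (large size); at the start it lies in the feed pan, which holds two files of three balls in mixed order.
- large_b_center (a point): Centre of a hollow bare-steel railing ball, 100 mm across, about 0.3 kg (large size); at the start it lies in the feed pan, which holds two files of three balls in mixed order.
- spray_can: Spray can, 65 mm across, 193 high, standing; origin under its foot. Leave alone.
- knife: Yellow and black utility knife lying on the bench, 185 x 26 x 25 mm; origin under its middle. Leave alone.
- drill: Cordless drill standing on its battery, 205 long, 209 high; origin under the battery. Leave alone.
- screw_box: White lidded plastic box, 110 x 80 x 64 mm; origin under its middle. Leave alone.
There are look-alikes about, which are no part of the job. What is shaped like the part that bears large_a_center but green or yellow is not meant.

How it is judged (in metres and radians):
On the way, in this order (a step that is already met when the one before it is completed fails the run):
1. all six balls lie in their lanes, with the drawer still shut (y of small_a_center in the frame of lane_small between -0.07275 and 0.07275 m and x of small_a_center in the frame of lane_small between -0.1075 and 0.1075 m and z of small_a_center in the frame of lane_small between 0 and 0.055 m and y of medium_a_center in the frame of lane_medium between -0.0515 and 0.0515 m and x of medium_a_center in the frame of lane_medium between -0.1075 and 0.1075 m and z of medium_a_center in the frame of lane_medium between 0 and 0.065 m and y of small_b_center in the frame of lane_small between -0.07275 and 0.07275 m and x of small_b_center in the frame of lane_small between -0.1075 and 0.1075 m and z of small_b_center in the frame of lane_small between 0 and 0.055 m and y of medium_b_center in the frame of lane_medium between -0.0515 and 0.0515 m and x of medium_b_center in the frame of lane_medium between -0.1075 and 0.1075 m and z of medium_b_center in the frame of lane_medium between 0 and 0.065 m and y of large_a_center in the frame of lane_large between -0.05875 and 0.05875 m and x of large_a_center in the frame of lane_large between -0.1075 and 0.1075 m and z of large_a_center in the frame of lane_large between 0 and 0.075 m and y of large_b_center in the frame of lane_large between -0.05875 and 0.05875 m and x of large_b_center in the frame of lane_large between -0.1075 and 0.1075 m and z of large_b_center in the frame of lane_large between 0 and 0.075 m and value of joint drawer below 0.03 m), for 0.2 s.
2. the drawer is pulled out (value of joint drawer above 0.12 m), for 0.2 s.
At the end, for the whole second after the job is handed in: Every ball rests on the floor of the lane of its own size in the drawer (both small balls in the small lane, both medium in the medium lane, both large in the large lane), the feed pan is back down on its rest (within 0.03 rad) and the drawer is out at its stop (more than 120 of its 140 mm) (y of small_a_center in the frame of lane_small between -0.07275 and 0.07275 m and x of small_a_center in the frame of lane_small between -0.1075 and 0.1075 m and z of small_a_center in the frame of lane_small between 0 and 0.055 m and y of medium_a_center in the frame of lane_medium between -0.0515 and 0.0515 m and x of medium_a_center in the frame of lane_medium between -0.1075 and 0.1075 m and z of medium_a_center in the frame of lane_medium between 0 and 0.065 m and y of small_b_center in the frame of lane_small between -0.07275 and 0.07275 m and x of small_b_center in the frame of lane_small between -0.1075 and 0.1075 m and z of small_b_center in the frame of lane_small between 0 and 0.055 m and y of medium_b_center in the frame of lane_medium between -0.0515 and 0.0515 m and x of medium_b_center in the frame of lane_medium between -0.1075 and 0.1075 m and z of medium_b_center in the frame of lane_medium between 0 and 0.065 m and y of large_a_center in the frame of lane_large between -0.05875 and 0.05875 m and x of large_a_center in the frame of lane_large between -0.1075 and 0.1075 m and z of large_a_center in the frame of lane_large between 0 and 0.075 m and y of large_b_center in the frame of lane_large between -0.05875 and 0.05875 m and x of large_b_center in the frame of lane_large between -0.1075 and 0.1075 m and z of large_b_center in the frame of lane_large between 0 and 0.075 m and value of joint drawer above 0.12 m and value of joint pan below 0.03 rad and velocity of joint drawer below 0.02 m/s); the robot touches nothing.
It fails at once if the pan is let fall (it swings down faster than 2 rad/s) (velocity of joint pan below -2 rad/s).
It fails at once if the spray can is disturbed (moved more than 30 mm) (distance of spray_can from where it was at the start of the episode above 0.03 m).
It fails at once if the utility knife is disturbed (moved more than 30 mm) (distance of knife from where it was at the start of the episode above 0.03 m).
It fails at once if the cordless drill is disturbed (moved more than 30 mm) (distance of drill from where it was at the start of the episode above 0.03 m).
It fails at once if the screw box is disturbed (moved more than 30 mm) (distance of screw_box from where it was at the start of the episode above 0.03 m).
It also fails if it takes over 58 s, if anything falls off the work surface, if the arm or the gripper's body presses on something with over 40 N, if the wrist force passes 120 N, or if a joint passes its speed limit or range.

## Working session

There is one attempt and no reset: what is moved stays moved. The work goes in short steps, Python scripts to look and compute and a tool call to move; the robot and the scene stay as the last step left them, time stands still between calls to the robot, and variables do not carry over. Pictures are saved under pics/ and viewed, at most 10 in all, crops included, and the job is handed in when it is done.

Besides the shell and the picture viewer there is one more tool, called after ">>>" as name(argument=value, ...), one argument or row to a line, values as JSON. servo_tool: Moves the arm, as the interface text tells. Shifts and turns lie within -1 to 1; 1 stands for 0.2 m of shift or 360 degrees of turn. Its arguments: {"type":"object","properties":{"rotation":{"type":"array","items":{"type":"array","items":{"type":"number","minimum":-1,"maximum":1}}},"slide":{"type":"array","items":{"type":"array","items":{"type":"number","minimum":-1,"maximum":1}}},"grip":{"type":"array","items":{"type":"number"}}},"required":["rotation","slide","grip"]}

```bash
mkdir -p pics
cat > h.py <<'E'
import numpy as np, cv2
from bench import read_state,get_image,job_done
def cloud(d):
    K=d["camera_matrix"];K=np.array(K);h,w=d["depth"].shape
    u,v=np.meshgrid(np.arange(w),np.arange(h))
    p=np.stack([u,v],-1).reshape(-1,1,2).astype(np.float64)
    n=cv2.undistortPoints(p,K,np.array([d["k1"],0,0,0,0.])).reshape(h,w,2)
    z=d["depth"][...,None]
    P=np.concatenate([n*z,z],-1)
    R=cv2.Rodrigues(np.array(d["rvec"],float))[0]
    return (P-np.array(d["tvec"]).ravel())@R, d["depth"]>0
E
python3 - <<'E'
from h import *
s=read_state();print(s)
for n in("side","top"):
    d=get_image(n);cv2.imwrite(f"pics/{n}0.png",d["image"][...,::-1])
    W,ok=cloud(d);hsv=cv2.cvtColor(d["image"],cv2.COLOR_RGB2HSV);print(n,d["k1"],ok.mean())
    R=cv2.Rodrigues(np.array(d["rvec"],float))[0];print("cam",-R.T@np.array(d["tvec"]).ravel())
    H,S,V=[hsv[...,i].astype(int) for i in range(3)]
    for c,m in(("red",((H<8)|(H>172))&(S>120)&(V>60)),("blue",(H>100)&(H<125)&(S>110)&(V>50))):
        k,l,st,ce=cv2.connectedComponentsWithStats(m.astype(np.uint8))
        for i in range(1,k):
            if st[i,4]>30:
                q=W[(l==i)&ok]
                if len(q): print(c,ce[i].round(),st[i],np.median(q,0).round(),q.min(0).round(),q.max(0).round(),hsv[l==i].mean(0).round())
E
```

```text
{'clock': 0.0, 'joints': array([-9.18390020e-01,  3.85548870e-01,  6.63759132e-03, -4.99669518e-04,
       -1.19402776e+00, -2.58632802e-01]), 'joint_vel': array([-2.05568772e-04,  7.89979944e-05, -1.05323293e-03,  5.03948540e-04,
       -3.99517904e-04, -8.73919919e-04]), 'joint_efforts': array([ 6.88664859e-04, -3.92288339e+01,  1.88399005e+01,  4.18626755e+00,
       -4.76407251e-03,  6.55571256e-06]), 'position': array([ 239.60739684, -576.6094345 ,  230.2307459 ]), 'ee_rot': array([-1.95526678e-01,  9.80697770e-01,  1.06427053e-03, -2.62786769e-04]), 'contact_force': array([-0.56125142, -1.09524092, -0.08899281]), 'wrist_torque': array([0.02380724, 0.03450683, 0.04013838]), 'grasp_force': 0.0, 'gripper_width': 85.87935341271026}
side -0.02714033647474173 0.996063232421875
cam [ 729.26410345 1053.4877232  1276.56669095]
red [424. 129.] [410 127  29   5  45] [-715. -884. -487.] [-801. -899. -500.] [-624. -867. -474.] [  4. 182.  85.]
red [243. 151.] [227 148  33   7 128] [ 479. -262.   91.] [ 397. -380.   -3.] [ 541. -249.  100.] [ 45. 196. 162.]
red [281. 285.] [257 280  49  11 2
[... 472 characters left out ...]
 476. 263.] [ 12. 188. 202.]
red [334. 205.] [332 190   4  30  96] [ 480. -265.   90.] [ 421. -290.  -14.] [ 549. -255.  106.] [ 23. 176. 201.]
red [ 45. 199.] [ 26 197  39   5 124] [ 577. 1192. -586.] [ 559. 1134. -740.] [ 606. 1247. -463.] [  9. 209. 146.]
red [ 50. 223.] [ 34 218  32  11 117] [ 446. 1149. -541.] [ 418. 1088. -744.] [ 484. 1206. -472.] [  3. 205. 183.]
red [232. 235.] [228 231  10   7  43] [362. 154.   3.] [353. 129.  -5.] [378. 168.  37.] [  4. 138. 140.]
red [290. 236.] [283 232  13   9  58] [356. -90.   9.] [ 339. -115.   -6.] [368. -62. 168.] [  4. 135. 130.]
blue [190. 195.] [ 162  163   67   64 1849] [510. 303. 207.] [390. 152. -12.] [671. 446. 274.] [108. 153. 150.]
```

```bash
python3 - <<'E'
import cv2,numpy as np
a=cv2.imread("pics/top0.png")[130:290,110:390];b=cv2.imread("pics/side0.png")[100:330,170:400]
cv2.imwrite("pics/c.png",np.hstack([cv2.resize(a,(460,263)) if 0 else cv2.resize(a,(420,240)),cv2.resize(b,(240,240))]) if 0 else np.vstack([cv2.resize(a,(525,300)),cv2.copyMakeBorder(cv2.resize(b,(300,300)),0,0,0,225,0)]))
E
cp pics/c.png pics/c1.png
```

```text
(no output)
```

View pics/c.png

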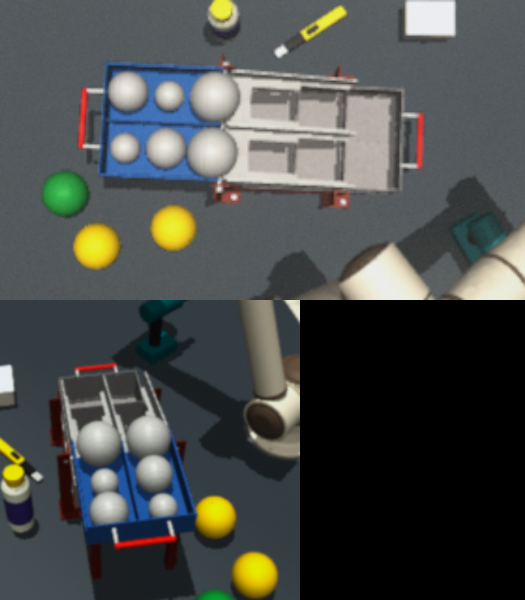

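View pics/side0.png

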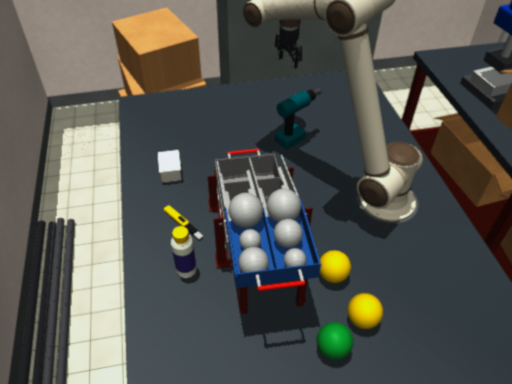

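The top crop shows the pan on the +y side (handle at full-image pixel ~154,192) and the drawer handle towards -y (334,205). The decoy balls sit at x<450 beside the pan, and the drill is near the robot at px ~(370,250). Next I refine the handle positions.

```bash
cat >> h.py <<'E'
def ray(d,uv,z):
    n=cv2.undistortPoints(np.array(uv,float).reshape(-1,1,2),np.array(d["camera_matrix"]),np.array([d["k1"],0,0,0,0.])).reshape(-1,2)
    R=cv2.Rodrigues(np.array(d["rvec"],float))[0];c=-R.T@np.array(d["tvec"]).ravel()
    r=np.c_[n,np.ones(len(n))]@R
    return c+r*((z-c[2])/r[:,2])[:,None]
def handles(names=("top","side")):
    for n in names:
        d=get_image(n);hsv=cv2.cvtColor(d["image"],cv2.COLOR_RGB2HSV);H,S,V=[hsv[...,i].astype(int) for i in range(3)]
        W,ok=cloud(d)
        m=((H<8)|(H>172))&(S>120)&(V>60)
        k,l,st,ce=cv2.connectedComponentsWithStats(m.astype(np.uint8))
        for i in range(1,k):
            if st[i,4]<60: continue
            z=np.median(W[(l==i)&ok],0)
            zz=250 if 200<z[2]<450 else 88 if 70<z[2]<120 else None
            if not zz: continue
            v,u=np.nonzero(l==i);P=ray(d,np.c_[u,v],zz)[:,:2]
            c=(P.min(0)+P.max(0))/2
            vx,vy,_,_=cv2.fitLine(P.astype(np.float32),cv2.DIST_L2,0,.01,.01).ravel()
            print(n,zz,"cast mean",P.mean(0).round(1),"mid",c.round(1),"ang",np.degrees(np.arctan2(vy,vx)).round(1),"cloud",z.round(1))
E
python3 - <<'E'
from h import *
handles()
d=get_image("top");W,ok=cloud(d)
hsv=cv2.cvtColor(d["image"],cv2.COLOR_RGB2HSV);m=(hsv[...,0]>82)&(hsv[...,0]<98)&(hsv[...,1]>100)&ok
q=W[m];print("drill",np.percentile(q,[2,50,98],0).round())
E
```

```text
top 250 cast mean [517.  426.4] mid [513.9 425.6] ang -2.7 cloud [517.2 427.  252.8]
top 88 cast mean [ 479.2 -265.6] mid [ 480.2 -265.4] ang -3.7 cloud [ 479.6 -265.2   92.4]
side 88 cast mean [ 480.5 -266.8] mid [ 480.4 -266.2] ang -2.5 cloud [ 478.  -262.9   91.6]
side 250 cast mean [517.6 427.3] mid [517.3 427.4] ang -2.8 cloud [510.3 429.4 253.2]
drill [[ 230. -403.   37.]
 [ 282. -373.  200.]
 [ 315. -343.  216.]]
```

>>> servo_tool(
  rotation=[
    [0,0,0],
    [0,0,0],
    [0,0,0],
    [0,0,0],
  ],
  slide=[
    [0,0,0.3],
    [0.1,0,0.6],
    [0.3,0.2,0.85],
    [0.6,0.5,0.95],
  ],
  grip=[0,0,0,0],
)

```text
clock: 0.75
position: [335.5, -502.2, 413.4]
ee_rot: [-0.194, 0.981, -0.002, 0.001]
contact_force: [1.2, -0.1, -0.4]
gripper_width: 43.0
grasp_force: 0.0
```

>>> servo_tool(
  rotation=[
    [0,0,-0.018],
    [0,0,-0.036],
    [0,0,-0.054],
    [0,0,-0.0712],
    [0,0,-0.0712],
  ],
  slide=[
    [0.2,0.2,0],
    [0.4,0.4,0],
    [0.6,0.6,0],
    [0.785,0.8,0],
    [0.785,1,0],
  ],
  grip=[0,0,0,0,0],
)

```text
clock: 1.38
position: [494.0, -300.1, 408.5]
ee_rot: [0.026, 1.0, 0.001, -0.001]
contact_force: [-0.2, 0.8, 0.1]
gripper_width: 42.8
grasp_force: 0.0
```

>>> servo_tool(
  rotation=[
    [0,0,0],
    [0,0,0],
    [0,0,0],
    [0,0,0],
  ],
  slide=[
    [0,0.25,0],
    [0,0.5,0],
    [0,0.75,0],
    [0,1,0],
  ],
  grip=[0,0,0,0],
)

```text
clock: 1.88
position: [491.5, -100.4, 410.5]
ee_rot: [0.027, 1.0, 0.0, 0.0]
contact_force: [0.9, -0.0, 0.6]
gripper_width: 42.9
grasp_force: 0.0
```

>>> servo_tool(
  rotation=[
    [0,0,0],
    [0,0,0],
    [0,0,0],
    [0,0,0],
  ],
  slide=[
    [0,0.25,0],
    [0,0.5,0],
    [0,0.75,0],
    [0,1,0],
  ],
  grip=[0,0,0,0],
)

```text
clock: 2.38
position: [491.5, 99.6, 410.7]
ee_rot: [0.027, 1.0, 0.0, 0.0]
contact_force: [-0.6, 0.4, 0.7]
gripper_width: 42.6
grasp_force: 0.0
```

>>> servo_tool(
  rotation=[
    [0,0,0],
    [0,0,0],
    [0,0,0],
    [0,0,0],
  ],
  slide=[
    [0,0.25,0],
    [0,0.5,0],
    [0,0.75,0],
    [0,1,0],
  ],
  grip=[0,0,0,0],
)

```text
clock: 2.88
position: [491.6, 299.5, 410.6]
ee_rot: [0.027, 1.0, 0.0, 0.0]
contact_force: [1.0, -0.6, 0.1]
gripper_width: 42.5
grasp_force: 0.0
```

>>> servo_tool(
  rotation=[
    [0,0,0],
    [0,0,0],
    [0,0,0],
    [0,0,0],
    [0,0,0],
  ],
  slide=[
    [0,0.25,0],
    [0,0.52,-0.1],
    [0,0.52,-0.3],
    [0,0.52,-0.3],
    [0,0.52,-0.3],
  ],
  grip=[0,0,0,0,0],
)

```text
clock: 3.5
position: [492.7, 401.8, 352.6]
ee_rot: [0.027, 1.0, 0.001, 0.001]
contact_force: [0.4, -0.1, 0.0]
gripper_width: 42.6
grasp_force: 0.0
```

>>> servo_tool(
  rotation=[
    [0,0,0],
    [0,0,0],
    [0,0,0],
    [0,0,0],
  ],
  slide=[
    [0.06,0.07,-0.1],
    [0.122,0.136,-0.3],
    [0.122,0.136,-0.33],
    [0.122,0.136,-0.33],
  ],
  grip=[-0.2,-0.2,-0.2,-0.2],
)

```text
clock: 4.0
position: [517.0, 428.8, 286.8]
ee_rot: [0.027, 1.0, 0.001, 0.001]
contact_force: [0.3, -0.7, 1.1]
gripper_width: 34.0
grasp_force: 0.0
```

Run:
```python
from h import *
s=read_state();print(s["position"],s["ee_rot"],s["joints"].round(2))
a=get_image("top")["image"];b=get_image("side")["image"]
a=cv2.resize(a[150:230,110:210],(400,320),interpolation=cv2.INTER_CUBIC);b=cv2.resize(b[220:320,220:320],(320,320),interpolation=cv2.INTER_CUBIC)
cv2.imwrite("pics/g1.png",np.hstack([a,b])[...,::-1])
```

```text
[516.97502447 428.84003858 286.79651206] [2.69923819e-02 9.99634644e-01 7.63991834e-04 1.18605415e-03] [ 0.93  0.44  0.23  0.   -1.36 -2.56]
```

View pics/g1.png

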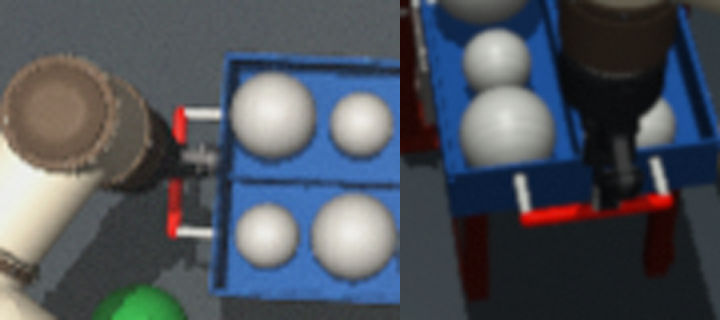

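The fingers stand over the middle of the red pan bar (top crop ~185,158), with one finger in the gap. I descend and close.

>>> servo_tool(
  rotation=[
    [0,0,0],
    [0,0,0],
    [0,0,0],
    [0,0,0],
  ],
  slide=[
    [0,0,-0.08],
    [0,0,-0.16],
    [0,0,-0.24],
    [0,0,-0.275],
  ],
  grip=[-0.2,-0.2,-0.2,-0.2],
)

```text
clock: 4.6
position: [515.8, 428.6, 227.3]
ee_rot: [0.027, 1.0, -0.001, -0.001]
contact_force: [-0.3, -0.1, 0.3]
gripper_width: 34.2
grasp_force: 0.0
```

>>> servo_tool(
  rotation=[
    [0,0,0],
    [0,0,0],
    [0,0,0],
    [0,0,0],
  ],
  slide=[
    [0,-0.005,0],
    [0,-0.01,0],
    [0,-0.01,0],
    [0,-0.01,0],
  ],
  grip=[-0.5,-0.8,-1,-1],
)

```text
clock: 5.1
position: [516.6, 427.8, 229.9]
ee_rot: [0.027, 1.0, 0.001, 0.0]
contact_force: [0.9, 1.9, -1.3]
gripper_width: 10.2
grasp_force: 58.4
```

>>> servo_tool(
  rotation=[
    [0.0012,0,0],
    [0.0024,-0.0001,0],
    [0.0036,-0.0002,0],
    [0.0048,-0.0003,0],
    [0.006,-0.0003,0],
    [0.0072,-0.0004,0],
    [0.0084,-0.0004,0],
    [0.0095,-0.0005,0],
  ],
  slide=[
    [0,-0.001,0.01],
    [0,-0.002,0.02],
    [0,-0.003,0.03],
    [0,-0.004,0.04],
    [0,-0.0055,0.05],
    [0,-0.007,0.06],
    [0,-0.008,0.07],
    [0,-0.0096,0.081],
  ],
  grip=[-1,-1,-1,-1,-1,-1,-1,-1],
)

```text
clock: 6.1
position: [516.4, 426.1, 244.8]
ee_rot: [0.027, 0.999, 0.031, 0.001]
contact_force: [3.9, 3.5, -4.9]
gripper_width: 9.9
grasp_force: 58.4
```

>>> servo_tool(
  rotation=[
    [0.0012,0,0],
    [0.0024,-0.0001,0],
    [0.0036,-0.0002,0],
    [0.0048,-0.0003,0],
    [0.006,-0.0003,0],
    [0.0072,-0.0004,0],
    [0.0084,-0.0004,0],
    [0.0095,-0.0005,0],
  ],
  slide=[
    [0,-0.0018,0.01],
    [0,-0.0036,0.02],
    [0,-0.0054,0.03],
    [0,-0.0072,0.04],
    [0,-0.009,0.05],
    [0,-0.0108,0.06],
    [-0.001,-0.0126,0.07],
    [-0.001,-0.0144,0.08],
  ],
  grip=[-1,-1,-1,-1,-1,-1,-1,-1],
)

```text
clock: 7.1
position: [516.3, 422.9, 262.3]
ee_rot: [0.027, 0.998, 0.061, 0.002]
contact_force: [1.8, 4.7, -2.5]
gripper_width: 10.1
grasp_force: 58.7
```

>>> servo_tool(
  rotation=[
    [0.0012,0,0],
    [0.0024,-0.0001,0],
    [0.0036,-0.0002,0],
    [0.0048,-0.0003,0],
    [0.006,-0.0003,0],
    [0.0072,-0.0004,0],
    [0.0084,-0.0004,0],
    [0.0095,-0.0005,0],
  ],
  slide=[
    [0,-0.0024,0.01],
    [0,-0.0048,0.02],
    [0,-0.0072,0.03],
    [0,-0.0096,0.04],
    [-0.001,-0.012,0.05],
    [-0.001,-0.0144,0.06],
    [-0.001,-0.0168,0.07],
    [-0.001,-0.0192,0.079],
  ],
  grip=[-1,-1,-1,-1,-1,-1,-1,-1],
)

```text
clock: 8.1
position: [516.1, 419.0, 278.2]
ee_rot: [0.027, 0.996, 0.09, 0.003]
contact_force: [1.3, 4.7, -2.3]
gripper_width: 10.3
grasp_force: 58.7
```

>>> servo_tool(
  rotation=[
    [0.0012,0,0],
    [0.0024,-0.0001,0],
    [0.0036,-0.0002,0],
    [0.0048,-0.0003,0],
    [0.006,-0.0003,0],
    [0.0072,-0.0004,0],
    [0.0084,-0.0004,0],
    [0.0095,-0.0005,0],
  ],
  slide=[
    [0,-0.003,0.01],
    [0,-0.006,0.02],
    [0,-0.009,0.03],
    [0,-0.012,0.04],
    [-0.001,-0.015,0.05],
    [-0.001,-0.018,0.06],
    [-0.001,-0.021,0.07],
    [-0.001,-0.0239,0.078],
  ],
  grip=[-1,-1,-1,-1,-1,-1,-1,-1],
)

```text
clock: 9.1
position: [515.8, 414.1, 293.9]
ee_rot: [0.026, 0.992, 0.12, 0.004]
contact_force: [2.1, 5.5, -1.5]
gripper_width: 9.7
grasp_force: 58.8
```

>>> servo_tool(
  rotation=[
    [0.0012,0,0],
    [0.0024,-0.0001,0],
    [0.0036,-0.0002,0],
    [0.0048,-0.0003,0],
    [0.006,-0.0003,0],
    [0.0072,-0.0004,0],
    [0.0084,-0.0004,0],
    [0.0095,-0.0005,0],
  ],
  slide=[
    [0,-0.0036,0.01],
    [0,-0.0072,0.02],
    [0,-0.0108,0.03],
    [0,-0.0144,0.04],
    [-0.001,-0.018,0.05],
    [-0.001,-0.0215,0.06],
    [-0.001,-0.025,0.068],
    [-0.002,-0.0285,0.076],
  ],
  grip=[-1,-1,-1,-1,-1,-1,-1,-1],
)

```text
clock: 10.1
position: [515.5, 408.4, 309.2]
ee_rot: [0.026, 0.988, 0.15, 0.004]
contact_force: [0.7, 5.1, -1.1]
gripper_width: 9.8
grasp_force: 58.8
```

```bash
cat > look.py <<'E'
from h import *
import sys
n=sys.argv[1];s=read_state();print(s["position"],s["contact_force"],s["wrist_torque"])
a=get_image("top")["image"];b=get_image("side")["image"]
a=cv2.resize(a[145:245,120:360],(720,300),interpolation=cv2.INTER_CUBIC);b=cv2.resize(b[140:320,210:330],(200,300),interpolation=cv2.INTER_CUBIC)
cv2.imwrite(f"pics/{n}.png",np.vstack([a,np.hstack([b,np.zeros((300,520,3),np.uint8)])])[...,::-1])
E
python3 look.py l1
```

```text
[515.50675053 408.41777096 309.237821  ] [ 0.74836775  5.13182792 -1.06034875] [ 0.59933243 -0.43396243 -0.13483295]
```

View pics/l1.png

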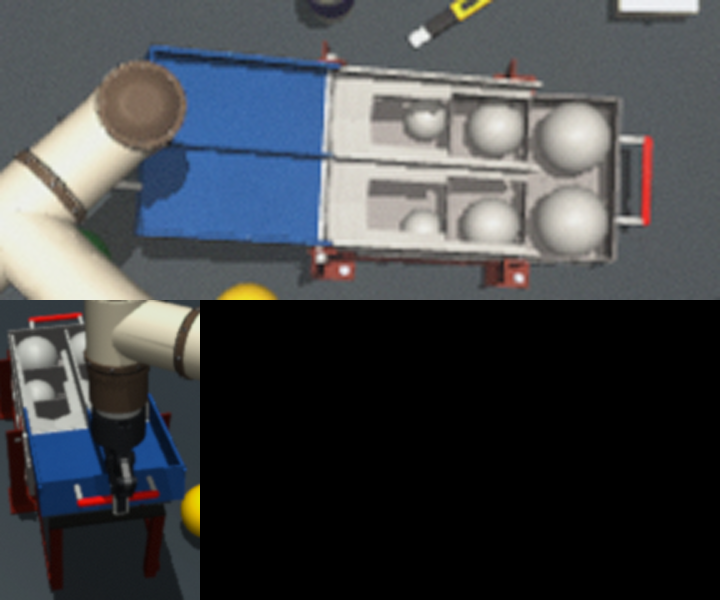

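All six balls are in their lanes: small at about (425,120)/(420,228), medium at (495,130)/(490,225), large at (575,135)/(570,220). The pan is empty. I lower it along the same arc.

>>> servo_tool(
  rotation=[
    [-0.0019,0.0001,0],
    [-0.0038,0.0002,0],
    [-0.0057,0.0003,0],
    [-0.0076,0.0004,0],
    [-0.0095,0.0005,0],
  ],
  slide=[
    [0,0.0057,-0.015],
    [0,0.0114,-0.03],
    [0,0.0171,-0.0455],
    [0.001,0.0228,-0.061],
    [0.002,0.0285,-0.076],
  ],
  grip=[-1,-1,-1,-1,-1],
)

```text
clock: 10.82
position: [515.8, 414.3, 293.4]
ee_rot: [0.026, 0.992, 0.119, 0.003]
contact_force: [1.0, 4.8, -0.3]
gripper_width: 9.7
grasp_force: 58.8
```

>>> servo_tool(
  rotation=[
    [-0.0019,0.0001,0],
    [-0.0038,0.0002,0],
    [-0.0057,0.0003,0],
    [-0.0076,0.0004,0],
    [-0.0095,0.0005,0],
  ],
  slide=[
    [0,0.0048,-0.0156],
    [0,0.0096,-0.031],
    [0,0.0144,-0.047],
    [0.001,0.0191,-0.062],
    [0.001,0.0239,-0.078],
  ],
  grip=[-1,-1,-1,-1,-1],
)

```text
clock: 11.45
position: [516.1, 419.2, 277.7]
ee_rot: [0.026, 0.996, 0.09, 0.003]
contact_force: [1.4, 5.5, -1.3]
gripper_width: 9.8
grasp_force: 58.8
```

>>> servo_tool(
  rotation=[
    [-0.0019,0.0001,0],
    [-0.0038,0.0002,0],
    [-0.0057,0.0003,0],
    [-0.0076,0.0004,0],
    [-0.0095,0.0005,0],
  ],
  slide=[
    [0,0.0038,-0.0158],
    [0,0.0076,-0.0316],
    [0,0.0114,-0.0474],
    [0.001,0.0152,-0.063],
    [0.001,0.0192,-0.079],
  ],
  grip=[-1,-1,-1,-1,-1],
)

```text
clock: 12.08
position: [516.3, 423.0, 261.8]
ee_rot: [0.027, 0.998, 0.06, 0.002]
contact_force: [2.1, 4.8, -2.0]
gripper_width: 10.1
grasp_force: 58.8
```

>>> servo_tool(
  rotation=[
    [-0.0019,0.0001,0],
    [-0.0038,0.0002,0],
    [-0.0057,0.0003,0],
    [-0.0076,0.0004,0],
    [-0.0095,0.0005,0],
  ],
  slide=[
    [0,0.0029,-0.016],
    [0,0.0058,-0.032],
    [0,0.0087,-0.048],
    [0,0.0115,-0.064],
    [0.001,0.0144,-0.08],
  ],
  grip=[-1,-1,-1,-1,-1],
)

```text
clock: 12.7
position: [516.5, 425.9, 245.7]
ee_rot: [0.027, 0.999, 0.03, 0.001]
contact_force: [1.7, 4.1, -1.6]
gripper_width: 9.9
grasp_force: 58.8
```

>>> servo_tool(
  rotation=[
    [-0.0016,0.0001,0],
    [-0.0032,0.0002,0],
    [-0.0048,0.0003,0],
    [-0.0064,0.0003,0],
    [-0.008,0.0004,0],
    [-0.0095,0.0005,0],
    [-0.0095,0.0005,0],
    [-0.0095,0.0005,0],
  ],
  slide=[
    [0,0.0016,-0.0135],
    [0,0.0032,-0.027],
    [0,0.0048,-0.0405],
    [0,0.0064,-0.054],
    [0,0.008,-0.0675],
    [0,0.0096,-0.081],
    [0,0.0096,-0.081],
    [0,0.0096,-0.081],
  ],
  grip=[-1,-1,-1,-1,-1,-1,-1,-1],
)

```text
clock: 13.7
position: [516.6, 427.7, 229.9]
ee_rot: [0.027, 1.0, 0.001, 0.001]
contact_force: [0.0, 4.9, -2.1]
gripper_width: 9.9
grasp_force: 59.0
```

>>> servo_tool(
  rotation=[
    [0,0,0],
    [0,0,0],
    [0,0,0],
    [0,0,0],
    [0,0,0],
  ],
  slide=[
    [0,0,-0.004],
    [0,0,-0.004],
    [0,0,-0.004],
    [0,0.005,0],
    [0,0.005,0],
  ],
  grip=[-0.7,-0.4,-0.2,-0.2,-0.2],
)

```text
clock: 14.32
position: [516.3, 427.9, 229.5]
ee_rot: [0.027, 1.0, -0.0, -0.0]
contact_force: [-1.1, -0.4, -0.0]
gripper_width: 34.1
grasp_force: 0.0
```

>>> servo_tool(
  rotation=[
    [0,0,0],
    [0,0,0],
    [0,0,0],
    [0,0,0],
    [0,0,0],
    [0,0,0],
  ],
  slide=[
    [0,0,0.1],
    [0,0,0.25],
    [0,0,0.5],
    [0,0,0.75],
    [0,-0.2,0.9],
    [0,-0.5,0.95],
  ],
  grip=[-0.2,-0.2,-0.2,-0.2,-0.2,-0.2],
)

```text
clock: 15.08
position: [516.6, 328.3, 421.1]
ee_rot: [0.026, 1.0, 0.001, 0.001]
contact_force: [0.7, -0.6, -0.4]
gripper_width: 34.3
grasp_force: 0.0
```

>>> servo_tool(
  rotation=[
    [0,0,0],
    [0,0,0],
    [0,0,0],
    [0,0,0],
  ],
  slide=[
    [0,-0.25,0],
    [-0.02,-0.5,0],
    [-0.03,-0.75,0],
    [-0.05,-1,0],
  ],
  grip=[-0.2,-0.2,-0.2,-0.2],
)

```text
clock: 15.58
position: [505.8, 126.4, 419.7]
ee_rot: [0.027, 1.0, -0.0, 0.0]
contact_force: [1.0, -1.2, -0.3]
gripper_width: 33.9
grasp_force: 0.0
```

>>> servo_tool(
  rotation=[
    [0,0,0],
    [0,0,0],
    [0,0,0],
    [0,0,0],
  ],
  slide=[
    [0,-0.25,0],
    [-0.02,-0.5,0],
    [-0.03,-0.75,0],
    [-0.05,-1,0],
  ],
  grip=[-0.2,-0.2,-0.2,-0.2],
)

```text
clock: 16.08
position: [495.7, -73.5, 419.7]
ee_rot: [0.027, 1.0, -0.0, 0.0]
contact_force: [0.4, 0.0, -0.1]
gripper_width: 34.3
grasp_force: 0.0
```

```bash
python3 -c "from h import *;handles();print(read_state()['position'])"; python3 look.py l2
```

```text
top 250 cast mean [516.9 426.3] mid [513.9 425.6] ang -2.7 cloud [517.3 426.6 252.5]
top 88 cast mean [ 479.8 -271.8] mid [ 480.2 -273.4] ang -2.4 cloud [ 479.9 -270.4   92. ]
side 88 cast mean [ 480.4 -272.9] mid [ 480.5 -272.5] ang -2.3 cloud [ 477.1 -269.1   91.4]
side 250 cast mean [517.8 427.4] mid [517.3 427.4] ang -2.8 cloud [510.8 429.2 253. ]
[495.39107515 -75.3915556  419.93283295]
[495.39107515 -75.3915556  419.93283295] [-0.89590006 -0.02024662 -1.08807468] [ 0.03276854 -0.03293643 -0.04767123]
```

View pics/l2.png

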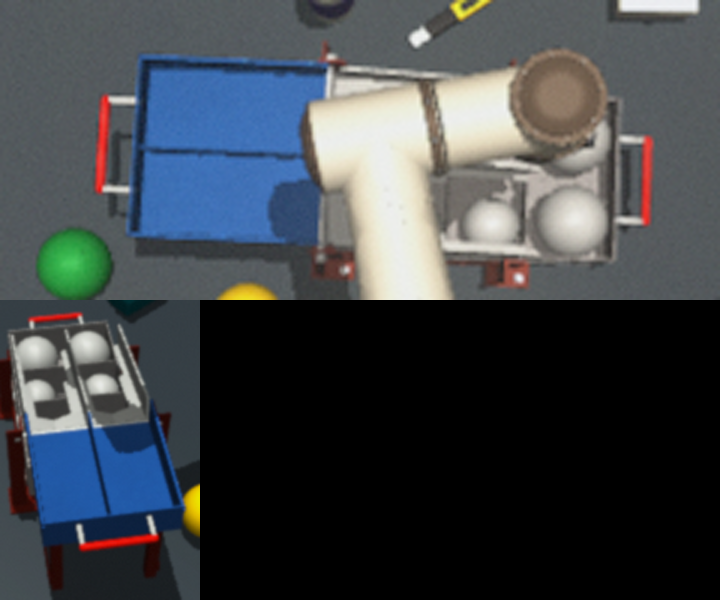

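The pan is flat on its rest (handle back at its start value) and the drawer handle is at (480,-272.5), about 6 mm out. Next I approach the drawer handle.

>>> servo_tool(
  rotation=[
    [0,0,0],
    [0,0,0],
    [0,0,0],
    [0,0,0],
    [0,0,0],
  ],
  slide=[
    [-0.02,-0.25,0],
    [-0.04,-0.5,0],
    [-0.06,-0.75,0],
    [-0.078,-1,-0.2],
    [-0.078,-1,-0.5],
  ],
  grip=[-0.2,-0.2,-0.2,-0.2,-0.2],
)

```text
clock: 16.9
position: [481.9, -273.6, 319.5]
ee_rot: [0.028, 1.0, -0.001, 0.002]
contact_force: [0.9, 1.0, -1.5]
gripper_width: 34.1
grasp_force: 0.0
```

>>> servo_tool(
  rotation=[
    [0,0,0],
    [0,0,0],
    [0,0,0],
    [0,0,0],
    [0,0,0],
    [0,0,0],
  ],
  slide=[
    [0,0,-0.25],
    [0,0,-0.5],
    [0,0,-0.75],
    [0,0,-0.95],
    [0,0,-0.95],
    [0,0,-0.95],
  ],
  grip=[-0.2,-0.2,-0.2,-0.2,-0.2,-0.2],
)

```text
clock: 17.65
position: [482.4, -271.7, 131.2]
ee_rot: [0.026, 1.0, -0.001, 0.001]
contact_force: [-0.1, -0.1, -0.2]
gripper_width: 33.8
grasp_force: 0.0
```

>>> servo_tool(
  rotation=[
    [0,0,0],
    [0,0,0],
    [0,0,0],
    [0,0,0],
    [0,0,0],
    [0,0,0],
  ],
  slide=[
    [-0.01,-0.01,0],
    [-0.01,-0.01,-0.08],
    [-0.01,-0.01,-0.16],
    [-0.01,-0.01,-0.24],
    [-0.01,-0.01,-0.31],
    [-0.01,-0.01,-0.31],
  ],
  grip=[-0.2,-0.2,-0.2,-0.2,-0.2,-0.2],
)

```text
clock: 18.4
position: [477.7, -273.6, 65.8]
ee_rot: [0.027, 1.0, 0.0, -0.002]
contact_force: [0.1, 0.6, -0.3]
gripper_width: 33.8
grasp_force: 0.0
```

>>> servo_tool(
  rotation=[
    [0,0,0],
    [0,0,0],
    [0,0,0],
    [0,0,0],
  ],
  slide=[
    [0,0,0],
    [0,0,0],
    [0,0,0],
    [0,0,0],
  ],
  grip=[-0.5,-0.8,-1,-1],
)

```text
clock: 18.9
position: [479.1, -273.3, 68.1]
ee_rot: [0.027, 1.0, 0.0, 0.001]
contact_force: [-0.2, 5.5, 2.3]
gripper_width: 10.0
grasp_force: 58.5
```

>>> servo_tool(
  rotation=[
    [0,0,0],
    [0,0,0],
    [0,0,0],
    [0,0,0],
    [0,0,0],
    [0,0,0],
    [0,0,0],
    [0,0,0],
  ],
  slide=[
    [0,-0.01,0],
    [-0.002,-0.04,0],
    [-0.004,-0.075,0],
    [-0.006,-0.11,0],
    [-0.008,-0.15,0],
    [-0.01,-0.19,0],
    [-0.012,-0.23,0],
    [-0.014,-0.27,0],
  ],
  grip=[-1,-1,-1,-1,-1,-1,-1,-1],
)

```text
clock: 19.9
position: [476.2, -327.3, 68.1]
ee_rot: [0.027, 1.0, 0.0, 0.0]
contact_force: [1.6, 6.3, 2.8]
gripper_width: 9.9
grasp_force: 58.7
```

>>> servo_tool(
  rotation=[
    [0,0,0],
    [0,0,0],
    [0,0,0],
    [0,0,0],
    [0,0,0],
    [0,0,0],
    [0,0,0],
    [0,0,0],
  ],
  slide=[
    [-0.002,-0.04,0],
    [-0.004,-0.08,0],
    [-0.006,-0.12,0],
    [-0.008,-0.155,0],
    [-0.01,-0.19,0],
    [-0.012,-0.22,0],
    [-0.013,-0.25,0],
    [-0.015,-0.28,0],
  ],
  grip=[-1,-1,-1,-1,-1,-1,-1,-1],
)

```text
clock: 20.9
position: [473.3, -383.2, 68.1]
ee_rot: [0.027, 1.0, 0.0, 0.0]
contact_force: [1.1, 5.1, 2.6]
gripper_width: 10.4
grasp_force: 58.7
```

>>> servo_tool(
  rotation=[
    [0,0,0],
    [0,0,0],
    [0,0,0],
    [0,0,0],
    [0,0,0],
    [0,0,0],
  ],
  slide=[
    [-0.001,-0.03,0],
    [-0.003,-0.06,0],
    [-0.004,-0.08,0],
    [-0.005,-0.1,0],
    [-0.006,-0.11,0],
    [-0.006,-0.11,0],
  ],
  grip=[-1,-1,-1,-1,-1,-1],
)

```text
clock: 21.65
position: [472.1, -403.5, 68.1]
ee_rot: [0.027, 1.0, 0.001, -0.0]
contact_force: [2.1, 11.3, 5.3]
gripper_width: 9.9
grasp_force: 59.1
```

>>> servo_tool(
  rotation=[
    [0,0,0],
    [0,0,0],
    [0,0,0],
    [0,0,0],
  ],
  slide=[
    [0,0.006,0],
    [0,0.006,0],
    [0,0.002,0],
    [0,0,0],
  ],
  grip=[-0.7,-0.4,-0.2,-0.2],
)

```text
clock: 22.15
position: [471.5, -406.4, 67.5]
ee_rot: [0.027, 1.0, -0.0, -0.0]
contact_force: [-0.2, -0.4, -0.2]
gripper_width: 33.7
grasp_force: 0.0
```

>>> servo_tool(
  rotation=[
    [0,0,0],
    [0,0,0],
    [0,0,0],
    [0,0,0],
    [0,0,0],
    [0,0,0],
  ],
  slide=[
    [0,0,0.1],
    [0,0,0.25],
    [0,0,0.5],
    [0,0,0.75],
    [0,0,1],
    [0,0,1],
  ],
  grip=[-0.2,-0.2,-0.2,-0.2,-0.2,-0.2],
)

```text
clock: 22.9
position: [473.3, -407.5, 273.2]
ee_rot: [0.027, 1.0, -0.003, 0.005]
contact_force: [-0.2, 0.2, -0.3]
gripper_width: 34.0
grasp_force: 0.0
```

>>> servo_tool(
  rotation=[
    [0,0,0],
    [0,0,0],
    [0,0,0],
    [0,0,0],
    [0,0,0],
    [0,0,0],
  ],
  slide=[
    [0,-0.2,0.3],
    [0,-0.4,0.5],
    [0,-0.6,0.6],
    [0,-0.8,0.6],
    [0,-0.8,0.6],
    [0,-0.8,0.6],
  ],
  grip=[-0.2,-0.2,-0.2,-0.2,-0.2,-0.2],
)

```text
clock: 23.65
position: [471.5, -565.7, 386.0]
ee_rot: [0.027, 1.0, 0.001, -0.001]
contact_force: [0.1, -0.2, -0.4]
gripper_width: 34.2
grasp_force: 0.0
```

```bash
sed -i 's/120:360/150:390/' look.py; python3 -c "from h import *;handles()"; python3 look.py l3
```

```text
top 250 cast mean [516.9 426.3] mid [513.9 425.6] ang -2.7 cloud [517.2 426.7 252.5]
side 88 cast mean [ 470.5 -405.9] mid [ 473.1 -404.3] ang -1.8 cloud [ 467.5 -402.5   90.9]
side 250 cast mean [517.7 427.3] mid [517.3 427.4] ang -2.8 cloud [510.2 429.1 253.4]
[ 471.79469768 -565.00787054  387.71552625] [ 0.29969407 -0.23775982 -0.10685455] [ 0.00993808 -0.01854251  0.0135411 ]
```

View pics/l3.png

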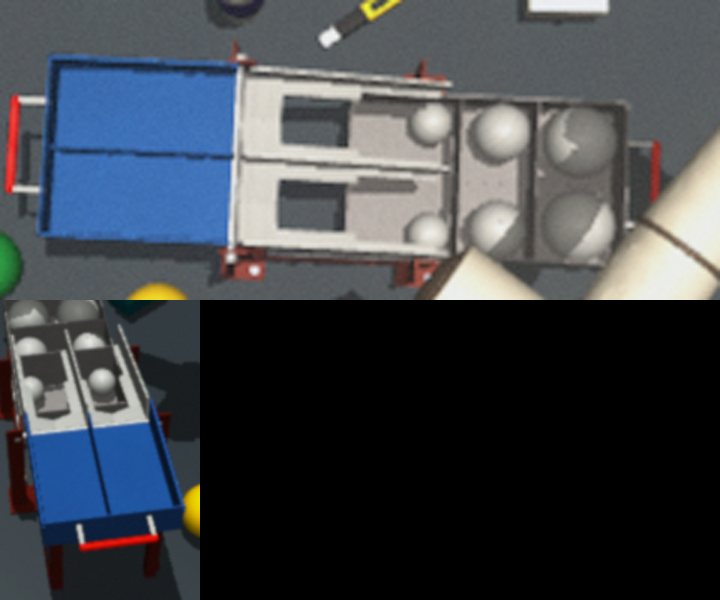

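The drawer is about 139 mm out, with small balls at (430,125)/(428,232), medium at (500,130)/(495,225) and large at (580,140)/(578,225), each in its lane. The pan is down and the arm is clear, so I hand in.

```bash
python3 -c "from bench import job_done;print(job_done())"
```

```text
the job is handed in; nothing more can be done
None
```

The job is handed in at about 24 s of the 58 s allowed: in the last camera view all six balls lay in their own lanes, the pan was back on its rest, and the drawer was about 139 mm out; no verdict was returned.

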